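# Clear used jars and brushes into the returns drawer

## Robot

A 7-joint arm with a two-finger parallel gripper is mounted at the origin on the work surface. World frame = base frame: x ahead of the robot, y to its left, z up, the work surface at z = 0. Lengths are in mm, angles in rad, forces in N, time in s.
With the tool pointing down it reaches from about 400 to 875 mm from the base axis. Payload 19.3 kg.
Tool frame: the origin (TCP) lies at the very end of the fingers, on their centre line; the grasp point (between the pads) lies 19 mm behind it (grip_point_offset is the z of the grasp point in the tool frame, in mm); z points along the fingers, y is the line along which they close (so a half turn about z gives the same grasp; the last joint's range is limited). The gripper opens to 85 mm and grips with 20 to 120 N. Pads are 22 mm wide; open, the fingers measure 114 mm over their backs; the gripper's body (76 mm by 85 mm) begins 54 mm behind the grasp point. The pads swing forward as they close: fully open they stand 13 mm farther back than shut.
Start: joints at [1.194, 0.521, -0.036, 1.599, 0.021, 1.021, -0.113], TCP at [188.728, -595.816, 231.291] pointing down, gripper open.
Joint ranges: [-2.91, 2.91], [-0.3, 2.13], [-1.5, 1.42], [0.17, 2.43], [-1.26, 4.41], [0.16, 1.93], [-2.52, 2.52]. Speed limits (rad/s): [1.89, 1.89, 2.39, 2.39, 3.01, 3.01, 3.01].

## Interface

Orientations are given as a 3x3 rotation matrix whose columns are the frame's x, y, z axes.
In Python, from workcell import movep, movel, goto_joints, open_gripper, clamp, wait, inverse_kinematics, read_state, camera, PlanningError, finish_job, grip_point_offset gives the robot as it stands. Calls block until the motion is done:
- movep(position, orientation): joint-space move of the TCP to a pose.
- movel(position, frame=None, max_speed=150, guard=None): straight line of the TCP; frame=None keeps the orientation; max_speed is the mean speed in mm/s. With guard (N) it stops when the force on the tool has changed by that much, and returns True; else False.
- goto_joints(angles): joint-space move.
- open_gripper() and clamp(): open the fingers fully, or close them until they stop; the grip force is fixed at half the most.
- wait(seconds).
- inverse_kinematics(position, orientation): joint angles nearest the present ones, or None.
- read_state(): the state.
- camera(name): name is "side" or "top" or "wrist"; returns a dict with "image" (420x560x3 uint8, blue, green, red), "range_z" (420x560 float32, mm along the optical axis (not along the pixel's ray), 0 where there is no reading), "fx", "fy", "cx", "cy" (pixels), "dist_coeffs" ([k1, k2, p1, p2, k3] as OpenCV has them; the pictures are not rectified), "cam_to_world" (4x4, takes a point from camera to world coordinates). Camera axes: x right, y up, looking along -z (the intrinsics and any distortion apply to the point x, -y, -z); pixel columns grow to the right and rows downward; lengths in mm; the calibration is good to about 2 mm. A picture is of the moment at which its call begins.
A pose or a line that the arm cannot do raises PlanningError and nothing moves.
- finish_job(): hands the job in; it is judged then, once.
The state is a dict: "time": time; "qpos": joint angles; "qvel": joint speeds; "joint_efforts": joint torques, N m; "eef_pos": TCP position; "tool_rot": TCP orientation; "ft_force": force on the tool from outside, world axes, zero at the start; "torque": the same for the moment, N m; "finger_gap": finger opening in mm; "gripper_force": force on a finger pad.
Only numpy, scipy, OpenCV 4.12 (cv2) and the standard library are available. Lean on these libraries where they do the work, as an engineer would, in place of code of your own. Each camera call takes 0.05 s, during which the arm holds its last target. There are 200 camera calls.

## Task

Clear up this fingerprint-training station after class. Lower the tipping tray's yellow end gate fully, then lift the tray by its back handle so that all the used jars slide out over the gate into the rear bay of the open returns drawer, and none lands on the bench; set the tray back level and raise the gate upright again. Lay every brush left on the bench into the drawer's front bay and slide the drawer fully shut, leaving the mug, scissors, tile and loose jar lid where they are.

Things in the scene. Friction and masses are not known exactly. Their poses are not given: they have to be found in the camera images.
- station: fixed returns station: a grey bench-top drawer unit 120 mm tall (top at z = 120 mm) whose front face is at station x = +70 mm, with a tray stand before its left half. Origin on the bench; at yaw 0 station x points away from the robot, y to its left. The station's place and yaw vary
- drawer (a joint): opening of the right-hand drawer in m: 0 = fully shut, 0.245 = fully out; it slides along station -x to open and +x to shut, about 2 N friction, stays where left. Starts open 0.23 to 0.245. Side and rear walls and divider 6 mm thick, tops at z = 85 mm; white front panel 250 mm wide (station y) with its top at z = 90 mm; the drawer slides in under the unit's top, which leaves room up to z = 108 mm
- drawer_front (a point): point on the outer (robot-side) face of the drawer's front panel, mid-width, at z = 80 mm; a steel lip pull 12 mm deep, 80 mm wide sticks out below it at z = 46 to 54 mm. Axes as the station's
- brush_bay (a point): centre of the front bay's padded floor (z = 22 mm) in the drawer; bay inside 80 mm (station x) by 224 mm (y), 63 mm deep. Axes as the station's; moves with the drawer
- jar_bay (a point): centre of the rear bay's padded floor (z = 22 mm) in the drawer; bay inside 170 mm (station x) by 224 mm (y), 63 mm deep. Axes as the station's; moves with the drawer
- tray (a joint): tilt of the polished steel tipping tray in rad: 0 = level on its stand, grows to 0.8 as the back (station +y) end is lifted about the pivot; damped, about 5 N at the handle to lift, sinks back level by its own weight when let go. Jars start to slide at a tilt of about 0.25 to 0.4
- tray_pivot (a point): fixed point on the tray's pivot axis, mid-width; the axis runs along station x, a positive tilt turns the tray about +x (right hand). Axes as the station's
- tray_floor (a point): centre of the tray's inner floor, 130 mm (x) by 170 mm (y) inside, floor at z = 120 mm when level, side and back walls 38 mm high, open at the -y end but for the gate; axes as the station's when level, tilts with the tray
- tray_handle (a point): centre of the tray's black back handle, a round bar 12 mm thick and 84 mm long along station x, 31 mm behind the tray's back wall; 175 mm in y and 38 mm in z from the pivot when level; may be pinched from above and turns between the pads. Tilts with the tray
- gate (a joint): angle of the yellow end gate in rad: 0 = upright, closing the tray's -y end (38 mm high); 1.571 = folded outward (to -y) and down until flush with the tray floor, a chute reaching over the rear bay. Stiff hinge: stays where left, about 2.5 N at the bar to move
- gate_hinge (a point): point on the gate's hinge axis (along station x), mid-width, at the tray's lip; a positive angle turns the gate about +x. Axes as tray_floor's
- gate_bar (a point): centre of the gate's black finger bar, a round bar 10 mm thick and 72 mm long along station x, held 30 mm beyond the gate's edge by two prongs: (y, z) = (-8, 68) mm from the hinge when the gate is upright, (-68, -8) mm when it is down; may be pinched from above with the fingers either side, in both positions, and turns between the pads
- jar1: short round used powder jar, white cap over a grey or brown body, 56 mm diameter, 32 mm tall, about 90 g, slick plastic; starts standing in the tipping tray; origin at its centre, z along its axis. There are 2 to 4 jars; absent ones read None
- jar2: short round used powder jar, white cap over a grey or brown body, 56 mm diameter, 32 mm tall, about 90 g, slick plastic; starts standing in the tipping tray; origin at its centre, z along its axis. There are 2 to 4 jars; absent ones read None
- jar3: short round used powder jar, white cap over a grey or brown body, 56 mm diameter, 32 mm tall, about 90 g, slick plastic; starts standing in the tipping tray; origin at its centre, z along its axis. There are 2 to 4 jars; absent ones read None
- jar4: short round used powder jar, white cap over a grey or brown body, 56 mm diameter, 32 mm tall, about 90 g, slick plastic; starts standing in the tipping tray; origin at its centre, z along its axis. There are 2 to 4 jars; absent ones read None
- brush1: capped fingerprint brush, 140 mm long: black handle 18 mm wide and 18 mm tall, blue protective cap 24 mm wide and 20 mm tall at its +x end, about 60 g; starts lying flat on the bench; origin at the middle of its underside, x along its length, z up. There are 2 to 4 brushes; absent ones read None
- brush2: capped fingerprint brush, 140 mm long: black handle 18 mm wide and 18 mm tall, blue protective cap 24 mm wide and 20 mm tall at its +x end, about 60 g; starts lying flat on the bench; origin at the middle of its underside, x along its length, z up. There are 2 to 4 brushes; absent ones read None
- brush3: capped fingerprint brush, 140 mm long: black handle 18 mm wide and 18 mm tall, blue protective cap 24 mm wide and 20 mm tall at its +x end, about 60 g; starts lying flat on the bench; origin at the middle of its underside, x along its length, z up. There are 2 to 4 brushes; absent ones read None
- brush4: capped fingerprint brush, 140 mm long: black handle 18 mm wide and 18 mm tall, blue protective cap 24 mm wide and 20 mm tall at its +x end, about 60 g; starts lying flat on the bench; origin at the middle of its underside, x along its length, z up. There are 2 to 4 brushes; absent ones read None
- mug: white ceramic mug, 80 mm diameter, 95 mm tall, bystander; origin at the middle of its underside
- scissors: blue-handled scissors lying flat, 170 mm long, bystander
- tile: white ceramic practice tile, 100 x 100 x 8 mm, bystander; origin at the middle of its underside
- jar_lid: loose white jar lid lying hollow side up, 68 mm diameter, 16 mm tall, bystander
Mind the look-alikes: they are no part of the job. Leave any green or red look-alike of the brush2 alone.

How it is judged:
By the outcome, as a careful person would: the job done as asked, in the order asked, and still so for the second after the job is handed in, with the robot touching nothing.
Of jar1, jar2, jar3, jar4 only 2 to 4 are there at a start; the rules pass over those that are not, and their reading is None.
Of brush1, brush2, brush3, brush4 only 2 to 4 are there at a start; the rules pass over those that are not, and their reading is None.
At some moment in a run one of brush1, brush2, brush3, brush4 may be knocked a few centimetres aside while the robot is not near it.
Once in a run the grip may slacken for a moment while it holds something.
It also fails if it takes over 210 s, if anything falls off the work surface, if the arm or the gripper's body presses on something with over 40 N, if the wrist force passes 120 N, or if a joint passes its speed limit or range.

## Working session

There is one attempt and no reset: what is moved stays moved. The work goes in short steps, each a Python script; the robot and the scene stay as the last script left them, time stands still between calls to the robot, and variables do not carry over. Pictures are saved under pics/ and viewed, at most 14 in all, crops included, and the job is handed in when it is done.

```bash
ls; mkdir -p pics; cat > h.py <<'E'
import numpy as np, cv2
from workcell import *
def snap(name, save=None):
    c=camera(name); np.savez('%s.npz'%(save or name),**{k:np.array(v) for k,v in c.items()})
    if save: cv2.imwrite('pics/%s.png'%save,c['image'])
    return c
def load(n): return dict(np.load('%s.npz'%n))
def px(c,u,v,z=None):
    """pixel->world; by range, or by intersection with plane z"""
    K=np.array([[c['fx'],0,c['cx']],[0,c['fy'],c['cy']],[0,0,1]],float)
    p=cv2.undistortPoints(np.array([[[u,v]]],float),K,np.array(c['dist_coeffs'],float))[0,0]
    d=np.array([p[0],-p[1],-1.]); T=np.array(c['cam_to_world'])
    o=T[:3,3]; w=T[:3,:3]@d
    if z is None:
        r=np.median(c['range_z'][int(v)-1:int(v)+2,int(u)-1:int(u)+2]); return o+w*r
    return o+w*(z-o[2])/w[2]
def cloud(c):
    h,w=c['range_z'].shape
    K=np.array([[c['fx'],0,c['cx']],[0,c['fy'],c['cy']],[0,0,1]],float)
    uv=np.stack(np.meshgrid(np.arange(w),np.arange(h)),-1).reshape(-1,1,2).astype(float)
    p=cv2.undistortPoints(uv,K,np.array(c['dist_coeffs'],float))[:,0]
    d=np.c_[p[:,0],-p[:,1],-np.ones(len(p))]*c['range_z'].reshape(-1,1)
    T=np.array(c['cam_to_world']); return (d@T[:3,:3].T+T[:3,3]).reshape(h,w,3)
E
python3 - <<'E'
from h import *
for n in('top','side'):
    c=snap(n,n+'0'); print(n,c['cam_to_world'][:3,3],c['fx'])
s=read_state(); print(s['time'],s['eef_pos'],s['tool_rot'],s['finger_gap'])
E
```

```text
pics
top [ 299.66386463   74.10253534 1538.30375902] 533.0654396293041
side [-384.79280019  924.18756453 1107.53457329] 537.8485857414179
0.1 [ 188.63264682 -595.55753838  230.80665734] [[ 9.53317272e-01  3.01970246e-01 -3.86270208e-04]
 [ 3.01970479e-01 -9.53316832e-01  9.20658441e-04]
 [-9.02264352e-05 -9.94321793e-04 -9.99999502e-01]] 85.46027257583324
```

View pics/top0.png

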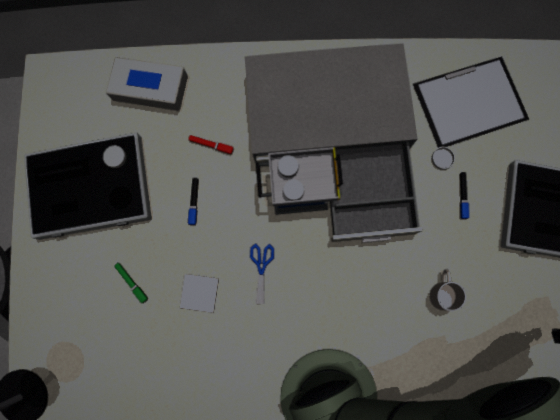

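View pics/side0.png

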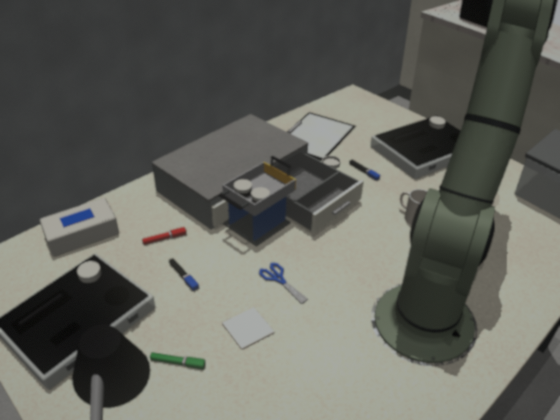

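Top view: the tray holds 2 jars at (288,166) and (292,189). The yellow gate is at (337,175), the handle at (261,176) and the drawer is open. There are two black and blue brushes at (193,201) and (464,195). Red (211,144) and green (131,283) are look-alikes, so I leave them. The side view agrees. The arm could be hiding another brush.

```bash
python3 - <<'E'
from h import *
c=load('top0'); P=cloud(c); im=c['image']
cr=im[130:250,240:430]; cv2.imwrite('pics/crop1.png',cv2.convertScaleAbs(cv2.resize(cr,None,fx=4,fy=4,interpolation=cv2.INTER_CUBIC),alpha=1.5,beta=10))
m=(abs(P[...,2]-120)<5); m[:, :230]=0; m[:,430:]=0
n,l,st,ce=cv2.connectedComponentsWithStats(m.astype(np.uint8))
i=1+np.argmax(st[1:,4]); q=P[l==i]; print(st[i],np.median(q[:,2]))
r=cv2.minAreaRect(q[:,:2].astype(np.float32)); print(r,cv2.boxPoints(r))
hsv=cv2.cvtColor(im,cv2.COLOR_BGR2HSV)
for nm,(x0,x1,y0,y1) in dict(b1=(175,210,170,230),b2=(450,480,165,225)).items():
    sub=np.zeros(im.shape[:2],bool); sub[y0:y1,x0:x1]=1
    blue=sub&(hsv[...,0]>100)&(hsv[...,0]<130)&(hsv[...,1]>150)&(hsv[...,2]>60)
    blk=sub&(im.max(2)<50)
    for a,k in((blue,'blue'),(blk,'blk'),(blue|blk,'all')):
        v,u=np.nonzero(a); pts=np.array([px(c,x,y,18)[:2] for x,y in zip(u,v)],np.float32)
        print(nm,k,len(u),cv2.minAreaRect(pts),np.median(P[a][:,2]))
E
```

```text
[  245    44   172   110 14212] 120.06788113578034
((837.4976806640625, -23.736343383789062), (295.4000244140625, 461.455078125), 3.425661563873291) [[ 676.27484  197.75333]
 [ 703.8483  -262.8772 ]
 [ 998.7205  -245.22601]
 [ 971.14703  215.40451]]
b1 blue 108 ((522.3517456054688, 381.8506164550781), (41.372825622558594, 20.557809829711914), 0.235591858625412) 19.929320610571494
b1 blk 183 ((574.2850952148438, 375.8356018066406), (20.35336685180664, 121.24105072021484), 87.22807312011719) 17.697379851461392
b1 all 291 ((568.281494140625, 377.77423095703125), (23.64540672302246, 133.4217071533203), 87.22807312011719) 18.609561251469813
b2 blue 103 ((519.5325927734375, -415.5050964355469), (18.066007614135742, 42.160282135009766), 85.75798797607422) 19.64885164037537
b2 blk 220 ((564.6300659179688, -412.866943359375), (18.157583236694336, 137.92588806152344), 85.57437896728516) 15.185517255389186
b2 all 323 ((564.41796875, -415.8091125488281), (24.07445526123047, 137.8925323486328), 85.78273010253906) 17.576360315050124
```

View pics/crop1.png

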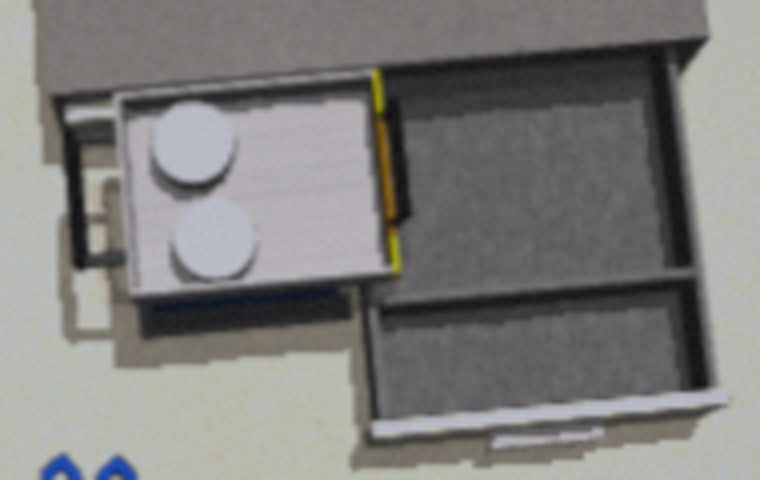

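Crop at 4x: the handle bar runs from about crop (73,150) to (80,265). The dark gate bar is around crop (400,160), and the drawer front panel's top runs from (375,430) to (725,398). Next I take exact positions from range.

```bash
python3 - <<'E'
from h import *
c=load('top0'); P=cloud(c); im=c['image']
yaw=np.deg2rad(3.43); R=np.array([[np.cos(yaw),-np.sin(yaw)],[np.sin(yaw),np.cos(yaw)]])
def stat(nm,u0,u1,v0,v1,zl,zh,dark=None):
    m=np.zeros(im.shape[:2],bool); m[v0:v1,u0:u1]=1
    m&=(P[...,2]>zl)&(P[...,2]<zh)
    if dark: m&=im.max(2)<dark
    q=P[m]
    if len(q)<3: print(nm,len(q)); return
    s=q[:,:2]@R   # station-aligned coords
    print(nm,len(q),'z',np.percentile(q[:,2],[5,50,95]).round(1),'sx',np.percentile(s[:,0],[2,50,98]).round(1),'sy',np.percentile(s[:,1],[2,50,98]).round(1),'rect',cv2.minAreaRect(q[:,:2].astype(np.float32)))
stat('unit',245,415,45,135,114,126)
stat('handle',254,266,160,200,70,200)
stat('gatebar',333,346,150,192,172,200)
stat('gate',330,346,145,202,150,172)
stat('traywall',264,342,146,206,150,164)
stat('trayfloor',270,335,155,200,112,126)
stat('jars',275,308,150,205,145,156)
stat('front',330,425,225,242,82,96)
stat('drawerwalls',325,425,140,235,80,90)
stat('jar1',275,302,152,178,146,156); stat('jar2',281,306,178,202,146,156)
for n,uv in dict(fl=(334,238),fr=(421,229.5)).items(): print(n,px(c,*uv,z=90))
E
```

```text
unit 13187 z [115.6 120.1 124.6] sx [722.3 846.2 973.7] sy [-294.8  -81.4  146.2] rect ((847.1793212890625, -22.66815185546875), (275.59564208984375, 462.9117736816406), 2.93548846244812)
handle 204 z [145.1 154.2 159.8] sx [560.6 611.3 677.3] sy [121.5 138.7 146.5] rect ((609.5000610351562, 171.21365356445312), (27.280031204223633, 119.0820541381836), 89.81639862060547)
gatebar 120 z [185.2 190.6 195.9] sx [568.7 606.3 645.8] sy [-77.3 -71.8 -67.5] rect ((611.3193359375, -35.76795959472656), (80.21340942382812, 10.379321098327637), 3.889331340789795)
gate 114 z [151.7 156.9 163.1] sx [539.  593.8 676.1] sy [-68.6 -65.5 -47.4] rect ((609.8688354492188, -20.035070419311523), (139.0175018310547, 24.22348403930664), 3.5587127208709717)
traywall 1010 z [150.5 154.6 161.2] sx [538.5 610.7 676.2] sy [-67.3  52.4 118.5] rect ((604.8067626953125, 66.20353698730469), (140.53648376464844, 197.4837188720703), 3.869295835494995)
trayfloor 1937 z [115.3 120.2 124.7] sx [552.3 610.4 669.5] sy [-61.    1.  103.2] rect ((608.222900390625, 57.311553955078125), (124.68050384521484, 171.07151794433594)
[... 323 characters left out ...]
), (37.92218017578125, 248.15684509277344), 3.3599693775177)
drawerwalls 565 z [80.9 85.6 89.5] sx [438.5 529.5 688.2] sy [-287.1 -215.8  -51.8] rect ((579.7091674804688, -140.58755493164062), (262.933837890625, 245.569091796875), 0.9317324161529541)
jar1 324 z [147.5 152.1 155.5] sx [613.2 640.4 673. ] sy [34.7 60.5 85.4] rect ((638.4067993164062, 96.43082427978516), (63.68989181518555, 67.34121704101562), 1.0939470529556274)
jar2 321 z [147.3 152.  155.4] sx [538.9 570.5 598. ] sy [24.9 50.4 76.5] rect ((565.8621826171875, 84.60426330566406), (63.22907257080078, 60.86721420288086), 88.83535766601562)
fl [441.3773558  -23.59351356  90.        ]
fr [ 458.17965248 -264.31822866   90.        ]
```

```bash
cat >> h.py <<'E'
YAW=np.deg2rad(3.6); c_,s_=np.cos(YAW),np.sin(YAW)
RS=np.array([[c_,-s_,0],[s_,c_,0],[0,0,1]])      # station axes in world
def tool(theta):
    """tool x = station -x... down tool closing along station y, tilted: wrist leans to station -y for theta>0"""
    z=np.array([0,np.sin(theta),-np.cos(theta)]); y=np.array([0,np.cos(theta),np.sin(theta)])
    return RS@np.c_[np.cross(y,z),y,z]
def flip(R): return R@np.diag([-1,-1,1])
E
python3 - <<'E'
from h import *
c=load('top0'); P=cloud(c); im=c['image']
S=P@RS
def f(nm,m):
    q=S[m]; print(nm,m.sum(),'z',np.percentile(q[:,2],[5,25,50,75,95]).round(1),'sx',np.percentile(q[:,0],[2,50,98]).round(1),'sy',np.percentile(q[:,1],[5,50,95]).round(1)); 
    w=P[m][:,:2].astype(np.float32); d=np.linalg.svd(w-w.mean(0),full_matrices=0)[2][0]; print('   dir deg',np.degrees(np.arctan2(d[1],d[0])).round(2),'mean',w.mean(0))
def box(u0,u1,v0,v1):
    m=np.zeros(im.shape[:2],bool); m[v0:v1,u0:u1]=1; return m
f('handle',box(254,263,166,198)&(im.max(2)<60)&(P[...,2]>125)&(P[...,2]<175))
f('gatebar',box(333,346,150,192)&(P[...,2]>175)&(P[...,2]<205))
f('panel',box(330,425,228,242)&(abs(P[...,2]-90)<6)&(S[...,0]<452))
f('divider',box(345,405,196,208)&(abs(P[...,2]-85)<6))
f('rightwall',box(400,425,150,225)&(abs(P[...,2]-85)<6))
f('leftwall',box(328,345,205,232)&(abs(P[...,2]-85)<6))
f('unitfront',box(250,410,130,162)&(abs(P[...,2]-120)<4)&(S[...,0]>672)&(S[...,0]<700))
f('gateplate',box(330,346,145,205)&(P[...,2]>145)&(P[...,2]<165)&(S[...,1]<-60))
for v in (165,172,180,188,195):print(v,[(u,int(P[v,u,2]),int(im[v,u].max())) for u in range(255,273)])
s=read_state()
for th in (30,40,-30,-40,0):
  for g in ((611,-36,220),(605,165,160),(612,-100,110),(600,100,270)):
    a=[inverse_kinematics(list(g),R.tolist()) for R in (tool(np.deg2rad(th)),flip(tool(np.deg2rad(th))))]
    print(th,g,[None if x is None else np.round(x,2).tolist() for x in a])
E
```

```text
handle 135 z [149.1 152.5 154.8 156.8 160.1] sx [561.4 597.9 642.3] sy [133.3 138.5 144.1]
   dir deg -175.51 mean [590.01575 175.70518]
gatebar 120 z [185.5 188.2 190.6 193.5 196. ] sx [569.2 606.1 645.6] sy [-78.7 -73.7 -69.5]
   dir deg -176.27 mean [609.9294   -35.593243]
panel 377 z [85.  87.8 89.8 91.8 93.9] sx [437.2 442.8 449.1] sy [-278.2 -164.3  -57.2]
   dir deg -86.34 mean [ 452.50974 -138.12459]
divider 142 z [80.5 83.2 85.5 87.3 89.5] sx [529.  532.3 535.8] sy [-248.2 -177.6  -98.9]
   dir deg -86.13 mean [ 542.3146  -142.23193]
rightwall 177 z [79.8 82.1 84.5 86.4 89.8] sx [460.5 536.1 664.1] sy [-288.6 -285.  -256.2]
   dir deg -177.57 mean [ 569.1749  -246.58325]
leftwall 68 z [80.7 82.5 84.8 86.7 89.7] sx [459.2 500.9 531.1] sy [-70.6 -56.  -52.7]
   dir deg 176.63 mean [501.86356 -25.8874 ]
unitfront 570 z [116.5 118.5 120.3 122.1 123.4] sx [672.9 693.4 699.7] sy [-262.8  -64.5  129.7]
   dir deg 93.87 mean [695.49585  -23.115328]
gateplate 107 z [147.4 154.  156.4 158.4 162.2] sx [539.  605.1 674.9] sy [-70.3 -67.5 -63.4]
   dir deg -176.27 mean [608.5939   -29.23
[... 2930 characters left out ...]
-0.87, 0.84, 0.38, 1.5, 0.34, 1.22, -2.25]]
-40 (612, -100, 110) [[0.03, 0.8, -0.46, 1.75, 1.09, 1.24, 0.59], [-0.54, 0.8, 0.38, 1.79, 0.58, 0.82, -2.2]]
-40 (600, 100, 270) [[-0.1, 0.74, -0.8, 1.5, 0.95, 1.73, 0.58], [-0.81, 0.66, 0.38, 1.54, 0.42, 1.31, -2.16]]
0 (611, -36, 220) [[0.5, 0.63, -0.82, 1.62, 0.5, 1.12, 1.18], [0.14, 0.52, -0.27, 1.64, 0.16, 1.0, -1.68]]
0 (605, 165, 160) [[0.2, 0.75, -0.88, 1.63, 0.64, 1.08, 0.76], [-0.06, 0.64, -0.45, 1.64, 0.32, 0.94, -2.14]]
0 (612, -100, 110) [[0.56, 0.77, -0.76, 1.68, 0.63, 0.95, 1.19], [0.17, 0.66, -0.15, 1.71, 0.13, 0.79, -1.55]]
0 (600, 100, 270) [[0.32, 0.59, -0.9, 1.57, 0.48, 1.22, 0.97], [0.12, 0.51, -0.57, 1.58, 0.29, 1.14, -2.02]]
```

```bash
cat >> h.py <<'E'
H=np.array([607.,-65.5,120.])        # gate hinge, station-aligned coords
PV=np.array([607.,-36.,112.])        # tray pivot
def W(s): return (RS@np.asarray(s,float)).tolist()
def bar(phi): return H+np.array([0,-8*np.cos(phi)-68*np.sin(phi),-8*np.sin(phi)+68*np.cos(phi)])
def hnd(t): return PV+np.array([0,175*np.cos(t)-38*np.sin(t),175*np.sin(t)+38*np.cos(t)])
def adir(th): return np.array([0,np.sin(th),-np.cos(th)])
def at(p,th,d): return W(np.asarray(p)+adir(th)*d)   # TCP d mm beyond p along the approach
def st():
    s=read_state(); print('t %.1f gap %.1f gf %.1f eef %s F %s'%(s['time'],s['finger_gap'],s['gripper_force'],np.round(s['eef_pos'],1),np.round(s['ft_force'],1))); return s
E
python3 - <<'E'
from h import *
th=np.deg2rad(35); R=flip(tool(th))
movep(W([560,-200,330]),flip(tool(0)).tolist()); snap('wrist','wrist1'); snap('top','top1')
st()
c=load('wrist1');P=cloud(c)@RS; cb=bar(0)
m=(abs(P[...,0]-607)<30)&(P[...,2]>176)&(P[...,2]<205)&(abs(P[...,1]+74)<25)
print(m.sum(), np.percentile(P[m],[5,50,95],axis=0) if m.sum() else None, cb)
m=(abs(P[...,0]-607)<45)&(P[...,2]>135)&(P[...,2]<170)&(abs(P[...,1]-140)<20)
print(m.sum(), np.percentile(P[m],[5,50,95],axis=0) if m.sum() else None)
movep(at(bar(0),th,-80),R.tolist()); st()
E
```

```text
t 2.3 gap 85.7 gf 0.0 eef [ 571.2 -165.3  329.9] F [0.3 0.3 0.4]
968 [[580.260182   -82.13551187 186.22469124]
 [608.93285487 -79.13500112 190.14489694]
 [634.571474   -74.09346947 191.95778739]] [607.  -73.5 188. ]
0 None
t 2.9 gap 85.3 gf 0.0 eef [613.  -82.  253.5] F [ 0.1 -0.   0.9]
```

View pics/top1.png

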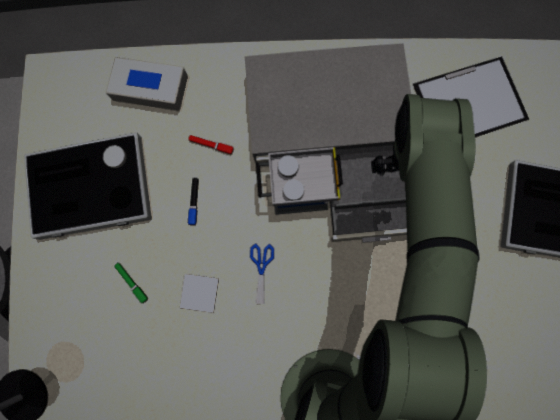

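View pics/wrist1.png

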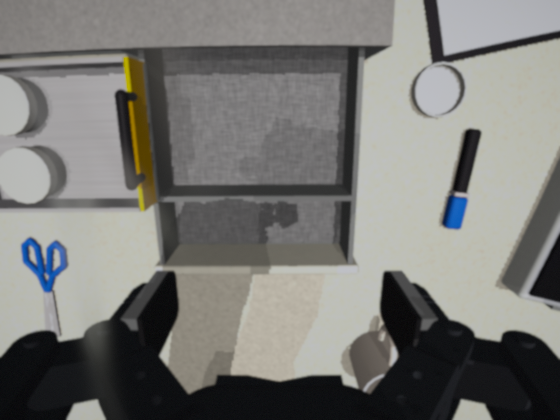

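The wrist view shows the gate bar from (122,95) to (135,185). Its centre is near station y = -76 and z = 188, which fits the hinge at z = 120. The corner the arm was hiding is empty in the new top view, so there are two jars and two brushes. Next I lower the gate.

```bash
sed -i 's/^H=.*/H=np.array([608.,-67.5,120.])/; s/^PV=.*/PV=np.array([608.,-36.,112.])/' h.py
python3 - <<'E'
from h import *
th=np.deg2rad(35); R=flip(tool(th)).tolist()
movep(at(bar(0),th,-60),R)
print(movel(at(bar(0),th,12),max_speed=120,guard=15)); st()
clamp(); s=st()
if 6<s['finger_gap']<16:
    for d in range(10,91,10):
        movel(at(bar(np.deg2rad(d)),th,12),max_speed=80)
        if d%30==0: st()
snap('wrist','wrist2'); snap('side','side2')
E
```

```text
False
t 3.9 gap 85.0 gf 0.0 eef [611.5 -30.9 178.9] F [0.1 0.1 0.4]
t 4.5 gap 7.4 gf 58.6 eef [611.2 -31.1 177.9] F [ 0.4 -5.5 -1. ]
t 5.5 gap 7.6 gf 59.9 eef [613.4 -63.3 165. ] F [ 3.1 -0.3  0.4]
t 6.3 gap 7.7 gf 61.3 eef [615.  -84.6 136.9] F [ 6.6  3.4 -2.5]
t 7.2 gap 8.3 gf 58.6 eef [615.4 -90.2 101.4] F [ 5.9  2.  -0.7]
```

View pics/wrist2.png

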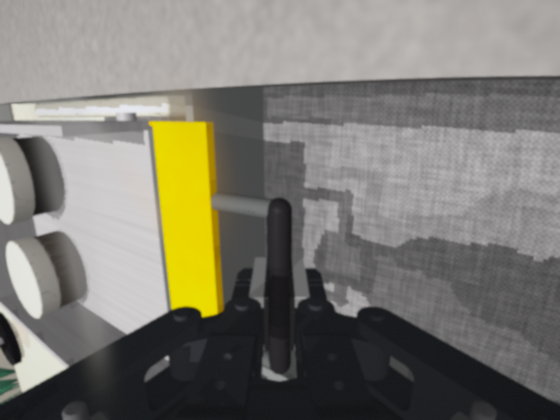

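The gate is folded out, with the yellow plate around (190,215) and the bar in the pads at (278,290). Next I seat it against the stop, release it and check that it is flush.

```bash
python3 - <<'E'
from h import *
th=np.deg2rad(35); R=flip(tool(th)).tolist()
print(movel(at(bar(np.deg2rad(90))+[0,0,-6],th,12),max_speed=40,guard=10)); st()
open_gripper(); movel(at(bar(np.deg2rad(90)),th,-90),max_speed=150); st()
c=snap('wrist','wrist3'); P=cloud(c)@RS; im=c['image']
hsv=cv2.cvtColor(im,cv2.COLOR_BGR2HSV)
m=(hsv[...,0]>22)&(hsv[...,0]<35)&(hsv[...,1]>150)&(P[...,2]>60)
q=P[m]; print('yellow',m.sum(),np.percentile(q,[3,50,97],axis=0).round(1))
near=q[:,1]>-80; far=q[:,1]<-95; print('z near hinge',np.median(q[near][:,2]) if near.any() else None,'z far',np.median(q[far][:,2]) if far.any() else None)
c=snap('top'); P=cloud(c)@RS
m=(abs(P[...,0]-608)<40)&(P[...,1]>120)&(P[...,1]<160)&(P[...,2]>130)
print('handle',m.sum(),np.percentile(P[m],[5,50,95],axis=0).round(1))
E
```

```text
True
t 7.6 gap 7.2 gf 59.7 eef [615.5 -89.8  97. ] F [1.8 1.1 2.2]
t 9.1 gap 85.6 gf 0.0 eef [ 618.2 -147.7  184.9] F [-0.5  1.2 -0. ]
yellow 2513 [[ 545.1 -103.6  120.5]
 [ 616.   -96.   134.7]
 [ 674.   -73.9  138.3]]
z near hinge 122.11562025398824 z far 136.5476566121763
handle 143 [[570.9 130.9 149.9]
 [607.5 138.3 154.8]
 [645.  144.5 159.7]]
```

View pics/wrist3.png

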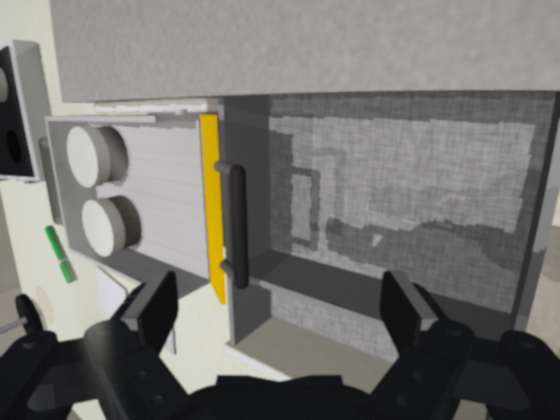

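```bash
python3 - <<'E'
from h import *
for n in ('wrist3','wrist2','side2'):
    c=load(n); P=cloud(c)@RS; hsv=cv2.cvtColor(c['image'],cv2.COLOR_BGR2HSV)
    m=(hsv[...,0]>18)&(hsv[...,0]<35)&(hsv[...,1]>130)&(P[...,2]>60)&(abs(P[...,1]+90)<40)
    q=P[m]; print(n,m.sum())
    for y in range(-115,-60,6):
        k=abs(q[:,1]-y)<3
        if k.sum()>5: print(y,k.sum(),np.percentile(q[k][:,2],[10,50,90]).round(1))
    f=(abs(P[...,0]-608)<50)&(abs(P[...,1]+20)<30)&(P[...,2]>100)&(P[...,2]<140)
    if f.any(): print(' floor z',np.median(P[f][:,2]))
    b=(abs(P[...,0]-608)<30)&(abs(P[...,1]+135)<15)&(P[...,2]>90)&(P[...,2]<150)
    if b.any(): print(' bar',b.sum(),np.percentile(P[b],[5,50,95],axis=0).round(1))
E
```

```text
wrist3 2698
-103 1064 [135.3 136.8 138.1]
-97 387 [133.7 135.3 136.9]
-91 348 [129.9 131.7 133.1]
-85 331 [126.3 127.7 129.4]
-79 289 [122.4 123.9 125.6]
-73 275 [119.1 120.2 121.7]
 floor z 119.26402094681639
 bar 513 [[ 581.6 -136.6  145.3]
 [ 610.1 -135.9  148.1]
 [ 635.2 -134.8  149.8]]
wrist2 10746
-109 1604 [115.2 117.4 118.9]
-103 1792 [118.  118.5 119. ]
-97 1719 [117.9 118.4 119. ]
-91 1556 [117.9 118.4 118.9]
-85 1505 [117.9 118.3 118.8]
-79 1437 [117.8 118.3 118.8]
-73 1009 [117.7 118.2 118.7]
-67 6 [117.5 117.8 118.2]
-61 105 [68.6 69.2 69.8]
 floor z 119.16944643263685
 bar 5385 [[ 584.7 -148.2  108.7]
 [ 618.8 -140.8  115.9]
 [ 633.7 -129.3  146.3]]
side2 207
-109 6 [112.9 114.1 114.9]
-103 29 [113.3 116.8 119.1]
-97 46 [114.3 117.2 121.3]
-91 42 [113.2 117.4 121.5]
-85 37 [114.  117.1 120.3]
-79 32 [114.8 117.9 119.3]
-73 15 [116.8 119.4 122.9]
 floor z 117.76012325751526
 bar 127 [[ 584.1 -146.   105. ]
 [ 600.  -132.3  119.8]
 [ 631.1 -121.2  144. ]]
```

While held the plate was flat (z about 118). After release it came back up about 30°: the far edge reads z = 137 and the bar z about 148. The opening fingers probably dragged it. I'll press the bar down from above with closed fingers.

```bash
cat >> h.py <<'E'
def gate_z(c):
    P=cloud(c)@RS; hsv=cv2.cvtColor(c['image'],cv2.COLOR_BGR2HSV)
    m=(hsv[...,0]>18)&(hsv[...,0]<35)&(hsv[...,1]>130)&(P[...,2]>60)&(abs(P[...,1]+90)<40); q=P[m]
    for y in range(-109,-60,12):
        k=abs(q[:,1]-y)<4
        if k.sum()>5: print('  gate y',y,k.sum(),np.percentile(q[k][:,2],[10,50,90]).round(1))
E
python3 - <<'E'
from h import *
clamp(); R=flip(tool(0)).tolist()
movep(W([608,-134,190]),R); st()
print(movel(W([608,-135,109]),max_speed=60,guard=12)); st()
movel(W([608,-160,220])); s=st()
movel(W([608,-190,300]),max_speed=200)
gate_z(snap('wrist'));gate_z(snap('top'))
E
```

```text
t 10.8 gap 0.1 gf 0.0 eef [615.  -96.5 189.8] F [-0.1 -1.3 -1.2]
False
t 12.3 gap 0.1 gf 2.4 eef [615.2 -96.5 108.9] F [-2.1 -1.   4. ]
t 13.2 gap 0.2 gf 0.0 eef [ 616.4 -121.2  219. ] F [-0.9 -0.4 -0.5]
  gate y -109 448 [116.  117.9 118.8]
  gate y -97 1163 [117.2 118.1 119. ]
  gate y -85 1162 [117.1 118.1 119. ]
  gate y -73 842 [117.2 118.  118.9]
  gate y -61 26 [62.8 72.9 83.3]
  gate y -97 145 [115.3 119.4 123.2]
  gate y -85 148 [115.6 119.3 123.5]
  gate y -73 137 [115.3 119.2 123.1]
```

```bash
python3 - <<'E'
from h import *
th=np.deg2rad(-30); R=tool(th).tolist()
open_gripper()
movep(at(hnd(0),th,-80),R); st()
print(movel(at(hnd(0),th,12),max_speed=120,guard=15)); st()
clamp(); s=st()
if 7<s['finger_gap']<18:
    movel(at(hnd(.15),th,12),max_speed=50); s=st()
snap('side','side4')
c=snap('top','top4'); P=cloud(c)@RS
m=(abs(P[...,0]-608)<8)&(P[...,1]>-60)&(P[...,1]<10)&(P[...,2]>100)&(P[...,2]<180)
q=P[m]; print('floor slope',np.polyfit(q[:,1],q[:,2],1)); gate_z(c)
E
```

```text
t 16.4 gap 85.2 gf 0.0 eef [595.9 215.9 219.4] F [-0.2  0.3  0.1]
False
t 17.3 gap 85.1 gf 0.0 eef [598.6 171.5 140.2] F [ 0.3 -0.2  0.3]
t 18.0 gap 9.6 gf 58.9 eef [598.6 169.5 140.6] F [-3.2 -6.1 12.4]
t 18.7 gap 9.4 gf 58.6 eef [599.  162.7 166. ] F [ 2.8 -3.8 -4.7]
floor slope [  0.13040745 125.70862023]
  gate y -97 122 [107.1 111.1 114.6]
  gate y -85 115 [109.6 112.7 116.5]
  gate y -73 96 [109.7 114.  117.2]
```

View pics/side4.png

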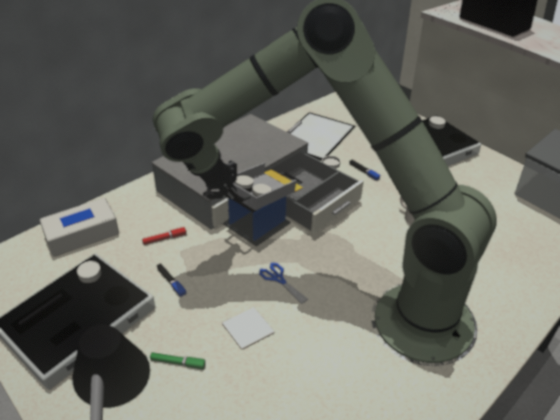

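The tray is lifting in the grip, about 0.13 to 0.15 rad so far, and the gate extends as a chute. I continue slowly.

```bash
python3 - <<'E'
from h import *
th=np.deg2rad(-30)
for t in (.22,.29,.36,.43,.5):
    movel(at(hnd(t),th,12),max_speed=35); s=st(); wait(.3)
wait(.5)
snap('top','top5')
E
```

```text
t 19.3 gap 9.4 gf 58.6 eef [599.3 158.4 177.1] F [ 3.5 -2.6 -5.4]
t 20.1 gap 9.7 gf 58.8 eef [599.6 153.2 188.2] F [ 2.7  1.7 -2.9]
t 20.9 gap 9.1 gf 58.8 eef [600.1 147.3 199.3] F [3.3 6.9 1.7]
t 21.7 gap 9.4 gf 58.9 eef [600.5 140.6 209.6] F [1.3 8.4 2.7]
t 22.6 gap 9.3 gf 58.9 eef [601.  133.3 219.6] F [ 1.6 10.7  6. ]
```

View pics/top5.png

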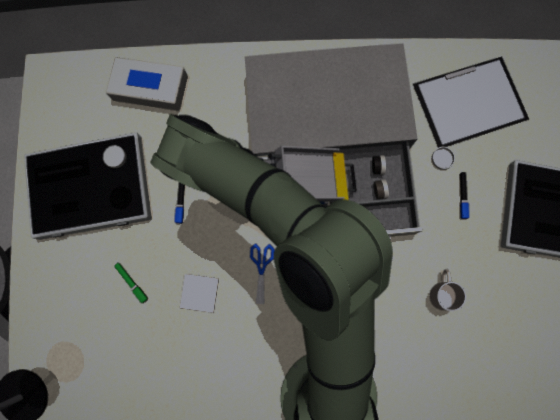

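Both jars slid into the rear bay, lying on edge at (378,165) and (381,190), and the tray is empty. The left brush has been knocked to about (180,205). Next I lower the tray.

```bash
python3 - <<'E'
from h import *
th=np.deg2rad(-30)
for t in (.4,.3,.2,.1,0):
    movel(at(hnd(t),th,12),max_speed=60)
st()
open_gripper(); wait(.3); movel(at(hnd(0),th,-60),max_speed=150); 
movel(W([608,100,300]),max_speed=250) ; st()
movep(W([600,-190,300]),flip(tool(0)).tolist())
c=snap('wrist','wrist6'); P=cloud(c)@RS; gate_z(c)
m=(P[...,1]<-110)&(P[...,1]>-280)&(P[...,2]>50)&(P[...,2]<83)&(P[...,0]>545)&(P[...,0]<680)
n,l,stt,ce=cv2.connectedComponentsWithStats(m.astype(np.uint8))
for i in range(1,n):
    if stt[i,4]>150: print(stt[i],np.percentile(P[l==i],[2,50,98],axis=0).round(0).tolist())
f=(abs(P[...,0]-608)<50)&(P[...,1]>-55)&(P[...,1]<0)&(P[...,2]>90); q=P[f]; print('floor',len(q),np.polyfit(q[:,1],q[:,2],1) if len(q)>9 else 0)
st()
E
```

```text
t 25.6 gap 9.3 gf 63.1 eef [597.6 169.5 140.6] F [-9.8 -8.  17.7]
t 27.9 gap 85.6 gf 0.0 eef [600.4 137.3 299.6] F [-0.4  0.8 -0.4]
  gate y -109 481 [115.9 117.9 118.9]
  gate y -97 1196 [117.1 118.  119. ]
  gate y -85 1182 [117.1 118.1 119. ]
  gate y -73 856 [117.1 118.  119. ]
  gate y -61 19 [64.  73.  81.6]
[ 276  111   33   52 1513] [[617.0, -219.0, 56.0], [645.0, -205.0, 72.0], [668.0, -188.0, 77.0]]
[ 274  176   31   47 1301] [[549.0, -217.0, 54.0], [577.0, -202.0, 72.0], [597.0, -186.0, 77.0]]
floor 5697 [5.76602965e-04 1.19165027e+02]
t 29.9 gap 85.5 gf 0.0 eef [ 610.9 -151.1  299.7] F [-0.3 -0.1 -0.4]
```

View pics/wrist6.png

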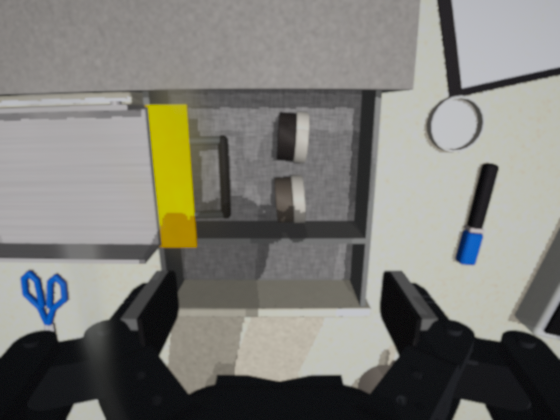

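The tray is level, the gate is flush, and both jars are in the bay at station y of about -190 to -219. Next I raise the gate. I turn the tool towards vertical on the way, so that opening the fingers drags the bar towards its stop.

```bash
python3 - <<'E'
from h import *
d2=np.deg2rad; b=bar(d2(90)); th=d2(30)
movep(at(b,th,-70),flip(tool(th)).tolist())
print(movel(at(b,th,11),max_speed=120,guard=12)); st()
clamp(); s=st()
if 5<s['finger_gap']<14:
    for p in range(80,-1,-10):
        t=d2(-10+40*p/90)
        movel(at(bar(d2(p)),t,11),frame=flip(tool(t)).tolist(),max_speed=80)
        if p%20==0: s=st()
    print(movel(at(bar(0)+[0,5,0],t,11),max_speed=40,guard=8)); st()
    open_gripper(); movel(at(bar(0),t,-110),max_speed=150); st()
    c=snap('top'); P=cloud(c)@RS
    m=(abs(P[...,0]-608)<30)&(P[...,2]>172)&(P[...,2]<200)&(P[...,1]<-40)&(P[...,1]>-140); print(m.sum(),np.percentile(P[m],[5,50,95],axis=0).round(1) if m.any() else 0)
E
```

```text
False
t 31.3 gap 85.3 gf 0.0 eef [615.5 -91.9 103.4] F [-0.  -1.3 -0.2]
t 32.0 gap 7.7 gf 58.6 eef [615.  -92.5 102.3] F [ 0.4 -6.1 -1.1]
t 32.3 gap 7.1 gf 59.9 eef [615.1 -93.6 114.7] F [-1.  -6.5  2.3]
t 32.9 gap 7.3 gf 60.5 eef [614.9 -89.9 137.5] F [-2.  -8.5  3.4]
t 33.5 gap 7.3 gf 61.2 eef [614.2 -78.7 157.3] F [ -2.8 -10.1   9.5]
t 34.0 gap 7.2 gf 62.3 eef [613.8 -59.9 171.8] F [-1.  -4.5 12.4]
t 34.6 gap 7.7 gf 63.3 eef [611.7 -39.3 178.2] F [-3.3 -3.2 14.9]
True
t 34.8 gap 7.4 gf 62.2 eef [611.6 -39.2 178.4] F [ 2.  -5.8  2.9]
t 36.5 gap 85.3 gf 0.0 eef [610.  -18.3 295.5] F [0.1 0.3 0.1]
0 0
```

```bash
python3 - <<'E'
from h import *
movep(W([560,-200,330]),flip(tool(0)).tolist())
c=snap('wrist','wrist7'); P=cloud(c)@RS
m=(abs(P[...,0]-607)<30)&(P[...,2]>150)&(P[...,2]<205)&(P[...,1]<-50)&(P[...,1]>-140)
m1=m&(P[...,2]>176); print('was -82,-79,-74 z 186,190,192',m1.sum(),np.percentile(P[m1],[5,50,95],axis=0).round(1) if m1.any() else 0)
hsv=cv2.cvtColor(c['image'],cv2.COLOR_BGR2HSV)
y=(hsv[...,0]>18)&(hsv[...,0]<35)&(hsv[...,1]>130)&(P[...,2]>100)&(abs(P[...,1]+90)<40)
c0=load('wrist1');P0=cloud(c0)@RS;h0=cv2.cvtColor(c0['image'],cv2.COLOR_BGR2HSV);y0=(h0[...,0]>18)&(h0[...,0]<35)&(h0[...,1]>130)&(P0[...,2]>100)&(abs(P0[...,1]+90)<40)
print(np.percentile(P0[y0],[5,50,95],axis=0).round(1),np.percentile(P[y],[5,50,95],axis=0).round(1))
E
```

```text
was -82,-79,-74 z 186,190,192 970 [[580.3 -82.2 186.2]
 [608.9 -79.2 190.1]
 [634.5 -74.  191.8]]
[[552.4 -75.1 125.3]
 [616.6 -73.  145.1]
 [670.8 -70.5 158.7]] [[552.4 -76.1 125.5]
 [616.6 -73.  145.3]
 [670.9 -70.5 158.2]]
```

The gate is upright, with readings identical to the first ones. Now the brushes. The right brush is black with a blue cap at top (464,195), which fits. The left one, knocked aside, is at top about (180,205). I'll locate each with the wrist camera from above.

```bash
cat >> h.py <<'E'
def find_brush(c,ctr,r=110):
    P=cloud(c); im=c['image']; hsv=cv2.cvtColor(im,cv2.COLOR_BGR2HSV)
    reg=(np.hypot(P[...,0]-ctr[0],P[...,1]-ctr[1])<r)&(P[...,2]>8)&(P[...,2]<28)
    blue=reg&(hsv[...,0]>100)&(hsv[...,0]<130)&(hsv[...,1]>130)&(hsv[...,2]>50)
    m=(blue|(reg&(im.max(2)<55))).astype(np.uint8)
    n,l,s,_=cv2.connectedComponentsWithStats(cv2.morphologyEx(m,cv2.MORPH_CLOSE,np.ones((5,5))))
    i=max(range(1,n),key=lambda k:(blue&(l==k)).sum()); k=(l==i)&(m>0)
    rect=cv2.minAreaRect(P[k][:,:2].astype(np.float32)); bl=P[blue&(l==i)][:,:2].mean(0)
    bp=cv2.boxPoints(rect); e=[bp[1]-bp[0],bp[2]-bp[1]]; d=max(e,key=np.linalg.norm); d=d/np.linalg.norm(d)
    o=np.array(rect[0]); d=d if d@(bl-o)>0 else -d
    print('brush',o.round(1),'size',np.round(rect[1],1),'dir',np.degrees(np.arctan2(d[1],d[0])).round(1),'ztop',np.percentile(P[k][:,2],[50,90]).round(1),'n',k.sum())
    return o,d
def down(yv):
    y=np.array([yv[0],yv[1],0.]); y/=np.linalg.norm(y); z=np.array([0,0,-1.]); return np.c_[np.cross(y,z),y,z]
def best(p,R):
    """of the two equal grasps, the one with the smaller last-joint turn"""
    q=[(np.abs(np.subtract(j,read_state()['qpos'])).max(),A) for A in (R,flip(R)) for j in [inverse_kinematics(list(p),A.tolist())] if j is not None]
    return min(q,key=lambda t:t[0])[1].tolist()
E
python3 - <<'E'
from h import *
c=load('wrist7'); find_brush(c,(565,-415))
p=[500,-415,330]; movep(p,best(p,down([0,1]))); 
c=snap('wrist','wrist8'); find_brush(c,(565,-415))
c=snap('top'); find_brush(c,(565,-415)); find_brush(c,(560,410)); st()
E
```

```text
brush [ 521.4 -415.6] size [21.7 44.6] dir -0.3 ztop [18.  19.2] n 529
brush [ 521.3 -417.1] size [21.2 44.4] dir -2.4 ztop [18.7 19.9] n 566
brush [ 565.2 -415.9] size [ 23.8 137.9] dir 176.7 ztop [17.9 22.4] n 290
brush [572.9 417.6] size [ 21.7 135.9] dir 177.5 ztop [18.5 22.8] n 281
t 38.4 gap 85.5 gf 0.0 eef [ 501.4 -413.   330. ] F [-0.   0.5  0.3]
```

View pics/wrist8.png

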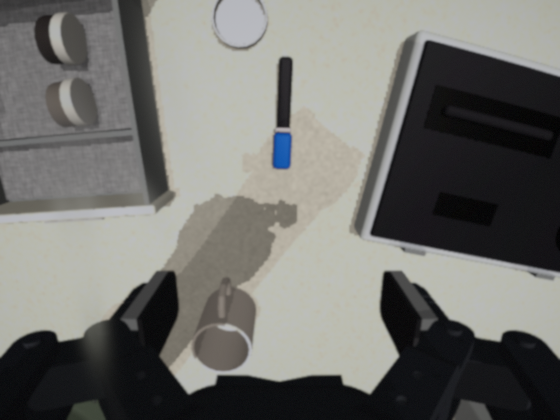

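The wrist view shows the black and blue brush from (285,58) to (282,168), clear of its neighbours. The cap position agrees with the top camera fix, centre (566,-416). Picking it.

```bash
cat >> h.py <<'E'
def pick(o,d):
    R=best([o[0],o[1],120],down([-d[1],d[0]])); movep([o[0],o[1],120],R)
    print('hit' if movel([o[0],o[1],9],max_speed=120,guard=12) else 'free'); clamp(); s=st()
    movel([o[0],o[1],230],max_speed=200); return st()['finger_gap']
def place(sx,z):
    p=W([sx,-170,200]); movep(p,best(p,down(RS[:2,0]))); g=st()['finger_gap']
    if g<12: return g
    movel(W([sx,-170,z]),max_speed=150); open_gripper(); movel(W([sx,-170,250]),max_speed=250); return g
E
python3 - <<'E'
from h import *
g=pick(np.array([566,-416.]),np.array([np.cos(np.deg2rad(176.7)),np.sin(np.deg2rad(176.7))]))
if g>12:
    print(place(478,92)); 
p=W([430,-40,330]); movep(p,best(p,down(RS[:2,0])))
snap('wrist','wrist9'); st(); find_brush(snap('top'),(570,415))
E
```

```text
free
t 41.0 gap 16.1 gf 59.2 eef [ 566.1 -416.2    9.4] F [-1.4  0.7  5.6]
t 42.2 gap 15.9 gf 58.5 eef [ 565.6 -415.7  228.8] F [ 0.1  0.2 -1.1]
t 43.4 gap 16.0 gf 58.6 eef [ 488.  -140.6  199.8] F [-0.1  0.4 -1.7]
16.03432108560877
t 46.4 gap 85.6 gf 0.0 eef [431.5 -13.3 329.2] F [ 0.2 -0.4 -0. ]
brush [573.  418.5] size [ 21.9 136.1] dir 177.5 ztop [18.4 23.6] n 282
```

View pics/wrist9.png

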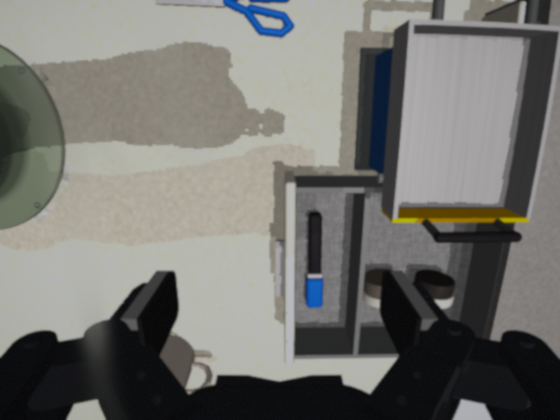

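The first brush lies flat in the front bay at (315,260). Now the left brush at (573,418), black and blue; the red and green ones stay.

```bash
python3 - <<'E'
from h import *
p=[500,395,300]; movep(p,best(p,down([0,1])))
o,d=find_brush(snap('top'),(570,415)); c=snap('wrist'); find_brush(c,(575,418))
a=np.deg2rad(177.5) if o[0]!=o[0] else np.arctan2(d[1],d[0])
if np.linalg.norm(o-[573,418.5])>12: o=np.array([573,418.5]); print('top view blocked or moved')
else:
    g=pick(o,np.array([np.cos(a),np.sin(a)]))
    if g>12:
        p=W([480,60,280]); movep(p,best(p,down(RS[:2,0])))
        print(place(503,88))
    p=W([430,-40,330]); movep(p,best(p,down(RS[:2,0])))
    snap('wrist','wrist10'); snap('top','top10'); st()
E
```

```text
brush [637.9 412.7] size [ 4.4 15.1] dir 90.1 ztop [16.9 18.7] n 10
brush [528.6 419.1] size [21.1 46.1] dir 175.5 ztop [18.8 20. ] n 606
top view blocked or movedh.py:53: RuntimeWarning: Mean of empty slice.
  rect=cv2.minAreaRect(P[k][:,:2].astype(np.float32)); bl=P[blue&(l==i)][:,:2].mean(0)
  ret = um.true_divide(
```

The arm blocked the top view. The wrist camera confirms the cap at (528.6,419), which puts the centre near (574,418).

```bash
python3 - <<'E'
from h import *
a=np.deg2rad(177); g=pick(np.array([574,418.]),np.array([np.cos(a),np.sin(a)]))
if g>12:
    p=W([480,60,280]); movep(p,best(p,down(RS[:2,0])))
    print(place(503,88))
p=W([430,-40,330]); movep(p,best(p,down(RS[:2,0])))
snap('wrist','wrist10'); snap('top','top10'); st()
E
```

```text
free
t 50.6 gap 16.1 gf 59.2 eef [574.1 418.2   9.4] F [-1.2 -1.   5.3]
t 51.9 gap 16.3 gf 58.5 eef [573.7 417.6 228.8] F [ 0.4  0.4 -1.1]
t 54.1 gap 16.2 gf 58.5 eef [ 513.3 -136.3  200.3] F [ 0.   1.7 -0.6]
16.164661334824395
t 57.3 gap 85.6 gf 0.0 eef [431.7 -13.5 329.2] F [-0.3 -0.7  0.9]
```

View pics/wrist10.png

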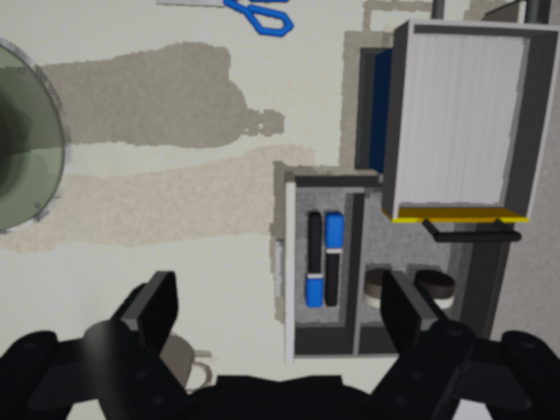

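Both brushes lie flat in the front bay at (315,260) and (333,258). Next I shut the drawer with closed fingers on its front panel.

```bash
python3 - <<'E'
from h import *
clamp(); p=W([405,-169,200]); R=best(p,tool(0)); movep(p,R)
movel(W([405,-169,64]),max_speed=150); st()
print(movel(W([600,-169,64]),max_speed=100,guard=20)); st()
print(movel(W([705,-169,64]),max_speed=60,guard=20)); s=st(); print('station',RS.T@s['eef_pos'])
movel(W([560,-169,64]),max_speed=150)
movel(W([450,-169,200]),max_speed=250)
p=[188,-595,235]; movep(p,best(p,down([.3,-.95])))
c=snap('top','top11'); snap('side','side11'); P=cloud(c)@RS
m=(abs(P[...,2]-90)<5)&(P[...,1]<-90)&(P[...,1]>-250)&(P[...,0]>600)&(P[...,0]<720); print(m.sum(),np.percentile(P[m],[5,50,95],axis=0).round(1) if m.any() else 0)
st()
E
```

```text
t 60.4 gap -0.1 gf 0.0 eef [ 415.2 -143.3   64.6] F [-0.1 -0.1 -0.7]
False
t 62.5 gap -0.1 gf 0.1 eef [ 609.4 -131.2   64.1] F [ 0.1  0.4 -0.6]
True
t 63.6 gap -0.0 gf 0.0 eef [ 675.6 -126.7   63. ] F [0.3 0.1 0.3]
station [ 666.31971288 -168.82919194   63.03865924]
196 [[ 676.4 -242.6   85.7]
 [ 682.  -174.3   89.4]
 [ 687.6 -100.6   93.8]]
t 67.3 gap -0.0 gf 0.0 eef [ 189.1 -594.5  235. ] F [-0.3 -0.4  0.2]
```

View pics/top11.png

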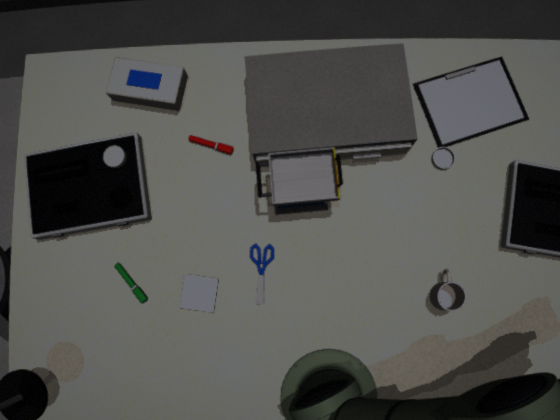

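The drawer looks shut and everything else is where it was. I push once more to confirm a hard stop, then hand in.

```bash
python3 - <<'E'
from h import *
p=W([560,-169,220]); R=best(p,tool(0)); movep(p,R)
movel(W([600,-169,64]),max_speed=150)
movel(W([655,-169,64]),max_speed=100)
print(movel(W([690,-169,64]),max_speed=25,guard=25)); s=read_state(); print('station',RS.T@s['eef_pos'])
movel(W([600,-169,64]),max_speed=150); movel(W([520,-169,220]),max_speed=250)
movep([450,-300,300],best([450,-300,300],down([0,1])))
c=snap('top'); P=cloud(c)@RS
m=(abs(P[...,2]-90)<5)&(P[...,1]<-90)&(P[...,1]>-250)&(P[...,0]>600)&(P[...,0]<720); print(m.sum(),np.percentile(P[m],[5,50,95],axis=0).round(1) if m.any() else 0)
m=(abs(P[...,0]-607)<30)&(P[...,2]>176)&(P[...,2]<205)&(P[...,1]<-50)&(P[...,1]>-140); print('bar',m.sum(),np.percentile(P[m],[5,50,95],axis=0).round(1))
E
```

```text
True
station [ 666.33551217 -168.99681482   63.30628735]
216 [[ 676.5 -242.1   85.8]
 [ 682.4 -169.8   89.3]
 [ 688.1  -95.7   93.5]]
bar 85 [[580.4 -78.3 187. ]
 [606.7 -73.8 191.6]
 [633.  -69.5 195.8]]
```

The second push stopped at the same place, so the drawer is fully shut. The gate bar is back at its upright reading. Handing in.

```bash
python3 -c "
from h import *
print(finish_job()); st()"
```

```text
the job is handed in; nothing more can be done
None
the job is handed in; nothing more can be done
```

The job is handed in: both jars are in the rear bay, the tray is level with the gate upright, both blue-capped brushes are in the front bay, the drawer is shut, and the other items were left untouched.

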